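# Find the balance point of a tool-chest lid and hold it just below

### The arm

A 6-joint arm with a two-finger parallel gripper is mounted at the origin on the work surface. World frame = base frame: x ahead of the robot, y to its left, z up, the work surface at z = 0. Lengths are in m, angles in rad, forces in N, time in s.
With the tool pointing down it reaches from about 0.225 to 0.875 m from the base axis. Payload 3.4 kg.
Tool frame: the origin (TCP) lies between the finger pads; the fingertips stand 25 mm ahead of it and the grasp point (between the pads) lies 6 mm ahead of it (manip.tips_ahead is the distance from the TCP to the fingertips, in m); z points along the fingers, x is the direction in which the jaws open and shut, and the axes are right-handed (so a half turn about z gives the same grasp; the last joint's range is limited). The gripper opens to 85 mm and grips with 20 to 120 N. Pads are 22 mm wide; open, the fingers measure 114 mm over their backs; the gripper's body (76 mm by 85 mm) begins 54 mm behind the grasp point. The pads swing forward as they close: fully open they stand 13 mm farther back than shut.
Start: joints at [-0.121, 0.276, 1.505, -0, 1.361, -0.121], TCP at [0.575, -0, 0.256] pointing down, gripper open.
Joint ranges: [-2.89, 2.89], [-0.75, 2.08], [0.22, 2.7], [-1.18, 4.32], [0.11, 2.71], [-2.7, 2.7]. Speed limits (rad/s): [2.57, 2.57, 3.14, 3.14, 3.14, 3.14].

### API

Orientations are given as a unit quaternion [w, x, y, z].
In Python, from rig import manip gives the robot as it stands. The module is installed in compiled form; this text tells all that it offers.
- The arm moves only by the tool send_rows, never from a script. Its argument "plan" is a list of rows, each an object with "linear": the shift along the tool's x, y, z in m, a list of three; "delta_rot": the turn, a rotation vector about the tool's x, y, z in degrees, a list of three; "fingers": the finger opening in m, from 0 to 0.0854. A call has 1 to 12 rows; each row shifts and turns the pose as measured when the row begins, along the tool's axes as they then stand; what a row does not reach is not made up. A row lasts 1/12 s, in which the tool goes at most 41.7 mm and 7.16 degrees, less where a joint would pass 70% of its speed; a pose out of reach is approached as far as the arm can. A call with a gripper value outside its range is refused whole. The fingers move at their own pace and stop on an object; "force" is the grip in N (left out, the last holds). Time passes only in rows, so rows that do not move let the fingers close. It gives the time, the measured TCP pose, the force and the opening at its end, in the units of the state.
- manip.get_state(): the state, without advancing time (a new reading comes with each control period).
- manip.get_image(name): name is "scene" or "side" or "wrist"; returns the picture (480x640x3 uint8, red, green, blue); there is no depth.
- manip.camera_info(name): a dict with "K" (3x3 intrinsics, pixels), "rvec" (rotation vector, rad) and "tvec" (3), from world to camera coordinates, as OpenCV has them. Camera axes: x right, y down, z forward; pixel columns grow to the right and rows downward; lengths in m; the calibration is good to about 2 mm. A picture is of the moment at which its call begins: read the wrist's pose just before it. camera_info takes no time and is no camera call; for the wrist camera it gives the pose at the moment of the call.
- manip.sign_off(): hands the job in, once; it reports no verdict.
Trained networks look in the newest picture that a camera, given by its name, has taken for a name from the list of things; names that differ only in an ending like _2 or _b are one class to them, and where a whole thing is asked for, a point or a joint stands for the part that bears it (a point fixed in the world has none). Each returns a list of dicts, best first, with "p" (0 to 1); they miss things now and then, are a little off and sometimes report something else, mostly with a low value. They report only what shows in the picture. A call takes as long as a camera call.
- manip.find_in(thing, camera): "extent" ([left, top, right, bottom] in pixels, round what is visible of it).
- manip.masks_of(thing, camera): "pixels" (480x640 bool, what is visible of it) and "extent" ([left, top, right, bottom] in pixels, round what is visible of it).
The state is a dict: "clock": time; "qpos": joint angles; "qd": joint speeds; "effort": joint torques, N m; "position": TCP position; "ee_rot": TCP orientation; "contact_force": force on the tool from outside, world axes, zero at the start; "moment": the same for the moment, N m; "width": finger opening in m.
Only numpy, scipy, OpenCV 4.12 (cv2) and the standard library are available. Lean on these libraries where they do the work, as an engineer would, in place of code of your own. Each camera call takes 0.05 s, during which the arm holds its last target. There are 200 camera calls.

### The job

I have put a new gas strut in the red tool chest and want to tighten its bracket while you hold the lid. Take the bearing block off the lid and set it down in the small green tray (set it down, do not drop it in), then lift the lid by its black bar handle until it is clearly past its balance point, ease it back until it is a few degrees short of that point, and keep holding it there by the handle, quite still: the program finishes while you are holding it. Do not let the lid fall or swing away up to its stop, and leave the other things on the bench where they are.

Things in the scene. Friction and masses are not known exactly. Their poses are not given: they have to be found in the camera images.
- chest: Red sheet-steel tool chest, 220 deep (x) x 360 wide (y) x 153 mm high with its lid shut; it does not move on the bench. Origin: centre of its underside; its x axis points from the handle side (front, towards the robot) to the hinge side, y runs along the hinge. The lid's flat top is 153 mm above the bench when shut.
- chest_hinge (a point): Middle of the lid's hinge axis, on the chest's far top edge, 120 mm above the bench; axes as the chest's: the hinge axis is y.
- chest_lid (a joint): Lid angle, rad: 0 shut (level), growing as its front edge rises; stop at 1.25. A gas strut carries part of its weight. Balance point at 0.72 (41 degrees): let go below it the lid falls shut, above it the strut swings it up to the stop. Forces at the handle are small: about 4 N up to start it from shut, 0.5 N up at 0.1 rad below balance, 0.5 N down at 0.1 above; quick motion is damped.
- lid_handle (a point): Black round bar handle, 12 mm thick, 130 mm long, parallel to the hinge (its y axis), 110 mm of it free between its end legs, 42 mm off the lid's front face. Origin: middle of the bar; it turns with the lid. Lid shut: 264 mm in front of the hinge axis, 16 mm above it, 136 mm above the bench. Can be pinched from above, across the bar; it may turn between the fingers as the lid rises.
- block_center (a point): Centre of the aluminium linear-bearing block lying loose on the lid, 50 (its x, along the bore) x 54 (its y) x 42 mm high; 0.15 to 0.3 kg. The lower 28 mm are 54 wide, the upper 14 mm 40 wide; the two end faces, 50 mm apart along x, are plain over the full height. It stands upright, its underside 21 mm below this point.
- block: The same bearing block; origin at the centre of its underside.
- tray: Small dark green plastic stacking tray, open at the top, loose on the bench, to the left or the right of the chest's front: 200 (x) x 150 (y) x 58 mm high, walls 7 mm with the rim, inside 186 x 136 mm, inner floor about 4 mm above the bench. Origin: centre of its underside.
- coil: Bystander: short coil of bent steel tube lying on the bench, 164 mm across, 62 mm high; on the side of the chest opposite the tray. Origin: centre of its underside.
- spray_can: Bystander: yellow and blue spray can, 58 mm across, 190 mm high. Origin: centre of its underside.
- g_clamp: Bystander: blue G-clamp lying flat, about 180 x 100 mm, 24 mm high. Origin on the bench, inside its jaw.
- offcut: Bystander: offcut of slotted aluminium profile, 40 x 40 x 200 mm. Origin: centre of its underside.
- brush: Bystander: wooden wire brush lying bristles up in front of the chest, 270 x 30 x 38 mm. Origin near its middle, on its underside.
- wood_block: Bystander: wooden block 180 x 60 x 45 mm. Origin: centre of its underside.

How it is judged:
On the way, in this order (a step that is already met when the one before it is completed fails the run):
1. the bearing block stands released in the green tray, before the lid is raised (x of block_center in the frame of tray between -0.09 and 0.09 m and y of block_center in the frame of tray between -0.065 and 0.065 m and height (world z) of block_center below 0.045 m and linear speed of block below 0.05 m/s and contact force between the fingers and block below 0.05 N and value of joint chest_lid below 0.15 rad), for 0.1 s.
2. the lid is raised by its handle at least 3 degrees past its balance point (value of joint chest_lid above 0.77 rad and contact force between the fingers and chest_lid_c1 above 0.1 N), for 0.1 s.
At the end, for the whole second after the job is handed in: The lid is held by its handle in the fingers, still (under 0.03 rad/s), between 0.545 and 0.70 rad, that is 1 to 10 degrees below its balance point of 0.72 rad; no loose thing props or touches the chest; the bearing block rests in the green tray, which stands level (value of joint chest_lid between 0.545 and 0.7 rad and velocity of joint chest_lid between -0.03 and 0.03 rad/s and contact force between the fingers and chest_lid_c1 above 0.1 N and contact force between chest and block below 0.1 N and contact force between chest and spray_can below 0.1 N and contact force between chest and g_clamp below 0.1 N and contact force between chest and coil below 0.1 N and contact force between chest and wood_block below 0.1 N and contact force between chest and offcut below 0.1 N and contact force between chest and brush below 0.1 N and contact force between chest and tray below 0.1 N and x of block_center in the frame of tray between -0.09 and 0.09 m and y of block_center in the frame of tray between -0.065 and 0.065 m and height (world z) of block_center below 0.045 m and linear speed of block below 0.05 m/s and angle between tray's own z axis and vertical below 0.1 rad); the arm keeps its last pose, push and grip.
It fails at once if the lid is let fall (closing faster than 1.5 rad/s) (velocity of joint chest_lid below -1.5 rad/s).
It fails at once if the lid swings away towards its stop (beyond 1.1 rad) (value of joint chest_lid above 1.1 rad).
It fails at once if the bearing block is dropped into the tray: let go more than about 35 mm above its floor (horizontal distance between block_center and tray below 0.14 m and height (world z) of block_center above 0.062 m and contact force between the fingers and block below 0.02 N).
It fails at once if the bearing block is lost off the chest or tray onto the bench (height (world z) of block_center below 0.06 m and horizontal distance between block_center and tray above 0.15 m).
It fails at once if another thing on the bench is pushed aside by more than 30 mm (distance of any of coil, spray_can, g_clamp, offcut, brush, wood_block from where it was at the start of the episode above 0.03 m).
It also fails if it takes over 51 s, if anything falls off the work surface, if the arm or the gripper's body presses on something with over 40 N, if the wrist force passes 120 N, or if a joint passes its speed limit or range.

## Working session

There is one attempt and no reset: what is moved stays moved. The work goes in short steps, Python scripts to look and compute and a tool call to move; the robot and the scene stay as the last step left them, time stands still between calls to the robot, and variables do not carry over. Pictures are saved under pics/ and viewed, about 8 in all and at most 12, crops included, and the job is handed in when it is done.

Besides the shell and the picture viewer there is one more tool, called after "Emit:" as name([rows], argument=value, ...), one row to a line, values as JSON. send_rows: Moves the arm, as the interface text tells. Its arguments: {"type":"object","properties":{"plan":{"type":"array","items":{"type":"object","properties":{"linear":{"type":"array","items":{"type":"number"}},"delta_rot":{"type":"array","items":{"type":"number"}},"fingers":{"type":"number"}}}},"force":{"type":"number"}},"required":["plan"]}

```bash
mkdir -p pics
cat > h.py <<'E'
import numpy as np, cv2
from rig import manip
from scipy.spatial.transform import Rotation as R
def cam(n):
    c=manip.camera_info(n);return np.array(c["K"],float),np.array(c["rvec"],float).ravel(),np.array(c["tvec"],float).ravel()
def ray(n,uv,z):
    K,r,t=cam(n);M=cv2.Rodrigues(r)[0];o=-M.T@t
    d=M.T@np.linalg.inv(K)@np.array([uv[0],uv[1],1.]);return o+d*(z-o[2])/d[2]
def proj(n,P):
    K,r,t=cam(n);return cv2.projectPoints(np.array(P,float).reshape(-1,1,3),r,t,K,None)[0].reshape(-1,2)
def save(n,f):
    im=manip.get_image(n);cv2.imwrite("pics/"+f,im[:,:,::-1]);return im
E
python3 - <<'E'
from h import *
s=manip.get_state();print({k:np.round(v,3) for k,v in s.items()})
a=save("scene","s0.png");b=save("side","d0.png")
cv2.imwrite("pics/both.png",cv2.resize(np.hstack([a,b]),(800,300))[:,:,::-1])
for n in("scene","side"):
  K,r,t=cam(n);print(n,np.round(-cv2.Rodrigues(r)[0].T@t,3))
  for th in("chest","lid_handle","block_center","tray","coil","spray_can","g_clamp","offcut","brush","wood_block"):
    for d in manip.masks_of(th,n)[:2]:
      m=d["pixels"].astype(np.uint8);rr=cv2.minAreaRect(cv2.findNonZero(m))
      print(th,round(d["p"],2),np.round(d["extent"]),np.round(cv2.boxPoints(rr)).astype(int).tolist())
E
```

```text
{'clock': np.float64(0.0), 'qpos': array([-0.121,  0.277,  1.506, -0.   ,  1.361, -0.121]), 'qd': array([ 0.   ,  0.   ,  0.001, -0.001, -0.   , -0.001]), 'effort': array([ 1.0000e-03, -4.1677e+01, -2.4581e+01, -0.0000e+00,  1.1000e-02,
        0.0000e+00]), 'position': array([0.575, 0.   , 0.255]), 'ee_rot': array([-0.   ,  1.   ,  0.   , -0.001]), 'contact_force': array([ 0.821, -0.435,  0.184]), 'moment': array([-0.026,  0.047,  0.006]), 'width': np.float64(0.085)}
scene [ 1.062 -0.514  1.148]
chest 0.61 [248. 182. 404. 346.] [[231, 275], [326, 158], [413, 228], [318, 345]]
lid_handle 0.68 [249. 184. 399. 324.] [[238, 265], [327, 157], [405, 220], [316, 329]]
lid_handle 0.52 [306. 219. 328. 251.] [[303, 225], [325, 221], [330, 245], [308, 250]]
tray 0.75 [148. 275. 242. 366.] [[144, 313], [187, 265], [247, 319], [205, 367]]
coil 0.83 [344. 142. 393. 181.] [[345, 142], [394, 142], [394, 181], [345, 181]]
coil 0.73 [246. 183. 400. 323.] [[238, 266], [327, 157], [405, 220], [316, 329]]
spray_can 0.87 [416. 147. 448. 205.] [[414, 200], [428, 145], [448, 150], [434, 205]]
spray_can 0.5
[... 654 characters left out ...]
1, 175], [386, 229], [308, 308]]
block_center 0.78 [321. 220. 337. 243.] [[314, 222], [333, 218], [337, 237], [318, 241]]
coil 0.58 [241. 331. 296. 390.] [[237, 385], [246, 328], [302, 337], [293, 393]]
coil 0.3 [253. 199. 377. 289.] [[250, 249], [344, 177], [389, 236], [295, 308]]
spray_can 0.91 [196. 286. 228. 339.] [[194, 289], [214, 283], [230, 335], [211, 341]]
g_clamp 0.56 [352. 202. 392. 218.] [[352, 204], [392, 200], [393, 213], [353, 218]]
offcut 0.74 [183. 358. 218. 426.] [[181, 361], [196, 356], [218, 423], [203, 428]]
offcut 0.37 [255. 201. 375. 308.] [[242, 263], [327, 173], [388, 230], [303, 321]]
brush 0.68 [324. 276. 380. 335.] [[322, 327], [374, 274], [383, 283], [330, 335]]
```

View pics/s0.png

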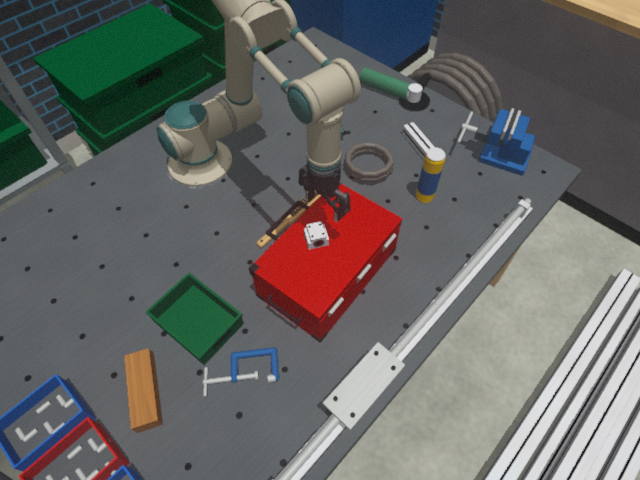

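View pics/d0.png

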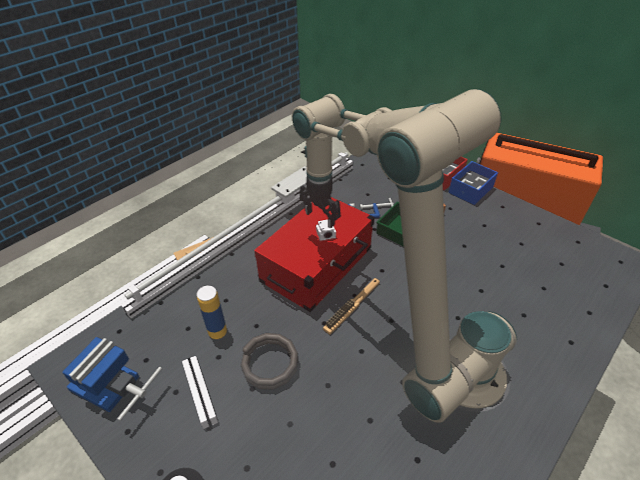

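The scene view shows the chest at about (325,255), with the block on its lid at (317,235). The tray is at (195,318), on the robot's right. The handle is on the side facing the robot; in the side view it's near (345,258).

Run:
```python
from h import *
w=save("wrist","w0.png")
K,r,t=cam("wrist");print(np.round(-cv2.Rodrigues(r)[0].T@t,3),np.round(K,0).tolist())
for th in("lid_handle","block_center","chest"):
  for d in manip.masks_of(th,"wrist")[:2]:
    print(th,round(d["p"],2),np.round(d["extent"]),np.round(cv2.boxPoints(cv2.minAreaRect(cv2.findNonZero(d["pixels"].astype(np.uint8))))).astype(int).tolist())
for uv in [(340,185),(402,221),(318,322),(253,267)]: print("lid",uv,ray("scene",uv,.153).round(3))
for uv in [(187,275),(242,318),(205,364),(148,315)]: print("tray",uv,ray("scene",uv,.058).round(3))
for n,uv in[("scene",(316,228)),("side",(326,226))]: print("blocktop",ray(n,uv,.195).round(3))
a=cv2.imread("pics/s0.png");b=cv2.imread("pics/d0.png")
cv2.imwrite("pics/c1.png",np.hstack([cv2.resize(a[175:375,140:410][:,:],None,fx=1.6,fy=1.6),cv2.resize(b[175:375,240:400],None,fx=2,fy=1.6)])[:, :800])
```

```text
[0.575 0.07  0.373] [[422.0, 0.0, 316.0], [0.0, 422.0, 241.0], [0.0, 0.0, 1.0]]
lid_handle 0.91 [ 85.   0. 597. 480.] [[66, 444], [101, -36], [596, 0], [561, 480]]
lid_handle 0.38 [259. 252. 400. 405.] [[251, 349], [312, 250], [412, 312], [352, 410]]
block_center 0.61 [261. 254. 395. 402.] [[253, 350], [311, 251], [412, 311], [353, 409]]
chest 0.7 [ 85.   1. 596. 480.] [[65, 443], [101, -37], [596, 0], [560, 480]]
lid (340, 185) [0.503 0.144 0.153]
lid (402, 221) [0.708 0.163 0.153]
lid (318, 322) [ 0.744 -0.2    0.153]
lid (253, 267) [ 0.525 -0.203  0.153]
tray (187, 275) [ 0.362 -0.312  0.058]
tray (242, 318) [ 0.565 -0.293  0.058]
tray (205, 364) [ 0.591 -0.433  0.058]
tray (148, 315) [ 0.384 -0.452  0.058]
blocktop [ 0.578 -0.031  0.195]
blocktop [ 0.575 -0.031  0.195]
```

View pics/w0.png

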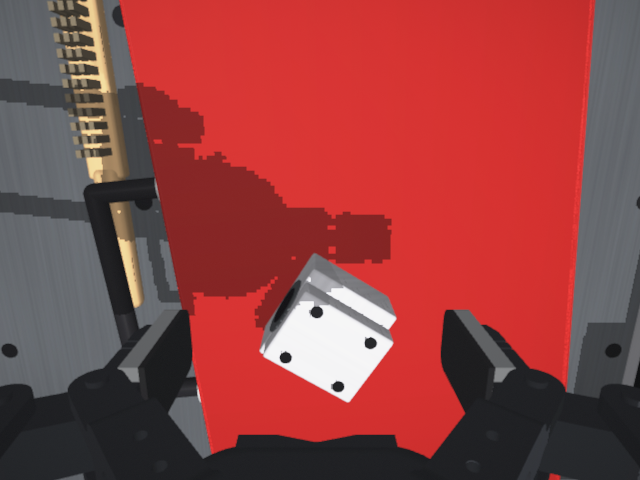

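View pics/c1.png

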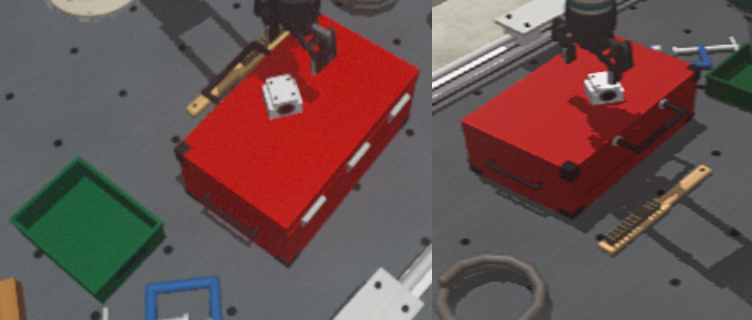

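The wrist view shows the block's top face with corners near (305,283), (392,343), (348,402) and (262,352). Its bore end faces the upper left. The handle bar runs from (92,190) to about (130,330).

Run:
```python
from h import *
f=lambda n,L,z:np.array([ray(n,u,z) for u in L])
H=f("wrist",[(317,312),(371,343),(338,387),(286,357)],.195);print("holes",H.round(4)[:,:2].tolist(),H.mean(0).round(4))
C=f("wrist",[(305,283),(392,343),(348,402),(262,352)],.195);print("corners",C.round(4)[:,:2].tolist(),C.mean(0).round(4))
for Q in(H,C): 
  print([round(float(np.linalg.norm(Q[i]-Q[(i+1)%4])),4) for i in range(4)],[round(float(np.degrees(np.arctan2(*(Q[(i+1)%4]-Q[i])[[1,0]]))),1) for i in range(4)])
print("bar",f("wrist",[(92,192),(129,335)],.136).round(4))
L=f("wrist",[(124,5),(188,335),(205,440)],.153);print("lidfront",L.round(4))
print("lidback",f("wrist",[(593,5),(563,470)],.153).round(4))
print("brush",f("wrist",[(98,178),(138,305)],.03).round(3))
a=cv2.imread("pics/w0.png");cv2.imwrite("pics/wc.png",np.hstack([cv2.resize(a[240:410,240:410],(500,500),interpolation=2),cv2.resize(a[170:410,70:210],(290,500))]))
```

```text
holes [[0.5751, -0.0147], [0.6006, -0.0307], [0.5854, -0.0547], [0.5603, -0.0382]] [ 0.5804 -0.0346  0.195 ]
corners [[0.5697, -0.0004], [0.6105, -0.0307], [0.5904, -0.0632], [0.549, -0.0355]] [ 0.5799 -0.0325  0.195 ]
[0.0301, 0.0284, 0.03, 0.0277] [-32.0, -122.4, 146.6, 57.8]
[0.0508, 0.0382, 0.0498, 0.0407] [-36.5, -121.7, 146.3, 59.5]
bar [[ 0.4478  0.0311  0.136 ]
 [ 0.4578 -0.0588  0.136 ]]
lidfront [[ 0.4847  0.1221  0.153 ]
 [ 0.5004 -0.0495  0.153 ]
 [ 0.505  -0.1227  0.153 ]]
lidback [[ 0.7039  0.1221  0.153 ]
 [ 0.7332 -0.1455  0.153 ]]
brush [[ 0.398  0.025  0.03 ]
 [ 0.417 -0.087  0.03 ]]
```

View pics/wc.png

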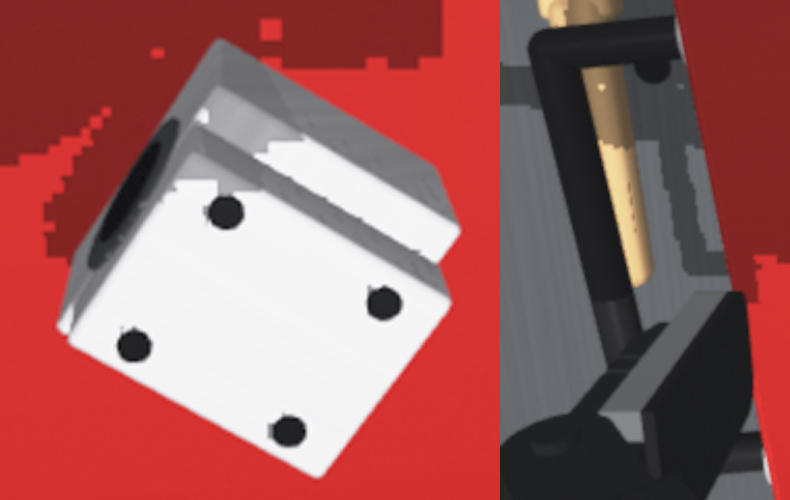

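Emit:
send_rows([
  {"linear": [0.005, 0.033, 0], "delta_rot": [0, 0, 0], "fingers": 0.085},
  {"linear": [0, 0, 0], "delta_rot": [0, 0, 6.5], "fingers": 0.085},
  {"linear": [0, 0, 0], "delta_rot": [0, 0, 6.5], "fingers": 0.085},
  {"linear": [0, 0, 0], "delta_rot": [0, 0, 6.5], "fingers": 0.085},
  {"linear": [0, 0, 0], "delta_rot": [0, 0, 6.5], "fingers": 0.085},
  {"linear": [0, 0, 0], "delta_rot": [0, 0, 6.5], "fingers": 0.085},
  {"linear": [0, 0, 0], "delta_rot": [0, 0, 0], "fingers": 0.085},
], force=40)

```text
clock: 1.88
position: [0.5806, -0.0347, 0.2563]
ee_rot: [-0.0, 0.956, -0.292, 0.0]
contact_force: [0.0, -0.0, -0.0]
width: 0.0852
```

```bash
cat >> h.py <<'E'
def st():
    s=manip.get_state();w,x,y,z=s["ee_rot"];M=R.from_quat([x,y,z,w]).as_matrix()
    print("t",round(float(s["clock"]),2),"p",np.round(s["position"],4),"F",np.round(s["contact_force"],1),"w",round(float(s["width"]),4));print(M.round(3).tolist());return np.array(s["position"]),M
def totool(target):  # world target TCP -> tool shift
    p,M=st();print("shift",(M.T@(np.array(target)-p)).round(4))
E
python3 -c "
from h import *
totool([.580,-.033,.183])"
```

```text
t 1.88 p [ 0.5806 -0.0347  0.2563] F [ 0. -0. -0.] w 0.0852
[[0.829, -0.559, 0.001], [-0.559, -0.829, 0.0], [0.001, -0.0, -1.0]]
shift [-0.0015 -0.001   0.0733]
```

Emit:
send_rows([
  {"linear": [-0.001, -0.001, 0.025], "delta_rot": [0, 0, -1], "fingers": 0.085},
  {"linear": [0, 0, 0.025], "delta_rot": [0, 0, 0], "fingers": 0.085},
  {"linear": [0, 0, 0.015], "delta_rot": [0, 0, 0], "fingers": 0.085},
  {"linear": [0, 0, 0.006], "delta_rot": [0, 0, 0], "fingers": 0.085},
  {"linear": [0, 0, 0], "delta_rot": [0, 0, 0], "fingers": 0.085},
])

```text
clock: 2.3
position: [0.5822, -0.0335, 0.1849]
ee_rot: [-0.0, 0.961, -0.277, 0.003]
contact_force: [-0.9, 0.1, 0.2]
width: 0.0848
```

Emit:
send_rows([
  {"linear": [0, 0, 0], "delta_rot": [0, 0, 0], "fingers": 0.035},
  {"linear": [0, 0, 0], "delta_rot": [0, 0, 0], "fingers": 0.035},
  {"linear": [0, 0, 0], "delta_rot": [0, 0, 0], "fingers": 0.035},
  {"linear": [0, 0, 0], "delta_rot": [0, 0, 0], "fingers": 0.035},
  {"linear": [0, 0, 0], "delta_rot": [0, 0, 0], "fingers": 0.035},
  {"linear": [0, 0, 0], "delta_rot": [0, 0, 0], "fingers": 0.035},
])

```text
clock: 2.8
position: [0.5839, -0.0337, 0.1883]
ee_rot: [-0.001, 0.961, -0.275, 0.006]
contact_force: [-0.4, 0.3, -2.1]
width: 0.0492
```

Emit:
send_rows([
  {"linear": [0, 0, -0.01], "delta_rot": [0, 0, 0], "fingers": 0.035},
  {"linear": [0, 0, -0.02], "delta_rot": [0, 0, 0], "fingers": 0.035},
  {"linear": [0, 0, -0.03], "delta_rot": [0, 0, 0], "fingers": 0.035},
  {"linear": [0, 0, -0.03], "delta_rot": [0, 0, 0], "fingers": 0.035},
  {"linear": [0, 0, -0.01], "delta_rot": [0, 0, 0], "fingers": 0.035},
  {"linear": [0, 0, 0], "delta_rot": [0, 0, 0], "fingers": 0.035},
])

```text
clock: 3.3
position: [0.5811, -0.0333, 0.2932]
ee_rot: [-0.0, 0.961, -0.275, 0.003]
contact_force: [0.4, 0.1, -3.2]
width: 0.0495
```

```bash
python3 -c "
from h import *
totool([.476,-.373,.285])"
```

```text
t 3.3 p [ 0.5811 -0.0333  0.2932] F [ 0.4  0.1 -3.2] w 0.0495
[[0.849, -0.529, 0.006], [-0.529, -0.849, -0.001], [0.005, -0.002, -1.0]]
shift [0.0903 0.3439 0.0079]
```

Emit:
send_rows([
  {"linear": [0.004, 0.015, 0], "delta_rot": [0, 0, 0], "fingers": 0.035},
  {"linear": [0.008, 0.03, 0], "delta_rot": [0, 0, 0], "fingers": 0.035},
  {"linear": [0.008, 0.03, 0], "delta_rot": [0, 0, 0], "fingers": 0.035},
  {"linear": [0.008, 0.03, 0], "delta_rot": [0, 0, 0], "fingers": 0.035},
  {"linear": [0.008, 0.03, 0], "delta_rot": [0, 0, 0], "fingers": 0.035},
  {"linear": [0.008, 0.03, 0], "delta_rot": [0, 0, 0], "fingers": 0.035},
  {"linear": [0.008, 0.03, 0], "delta_rot": [0, 0, 0], "fingers": 0.035},
  {"linear": [0.008, 0.03, 0], "delta_rot": [0, 0, 0], "fingers": 0.035},
  {"linear": [0.008, 0.03, 0], "delta_rot": [0, 0, 0], "fingers": 0.035},
  {"linear": [0.008, 0.03, 0], "delta_rot": [0, 0, 0], "fingers": 0.035},
  {"linear": [0.006, 0.025, 0], "delta_rot": [0, 0, 0], "fingers": 0.035},
  {"linear": [0, 0, 0], "delta_rot": [0, 0, 0], "fingers": 0.035},
])

```text
clock: 4.3
position: [0.4812, -0.3496, 0.2868]
ee_rot: [-0.002, 0.963, -0.271, 0.0]
contact_force: [0.4, -0.4, -2.5]
width: 0.0497
```

Run:
```python
from h import *
totool([.476,-.373,.06])
save("wrist","w1.png")
for d in manip.masks_of("tray","wrist")[:1]+[]:
  print(d["p"],d["extent"])
d=manip.masks_of("tray","scene")[0];print(d["extent"])
```

```text
t 4.3 p [ 0.4812 -0.3496  0.2868] F [ 0.4 -0.4 -2.5] w 0.0497
[[0.853, -0.522, 0.001], [-0.522, -0.853, 0.005], [-0.001, -0.005, -1.0]]
shift [0.008  0.0237 0.2267]
0.75 [161.9, 88.8, 453.3, 307.3]
[148.5, 275.1, 241.6, 365.6]
```

View pics/w1.png

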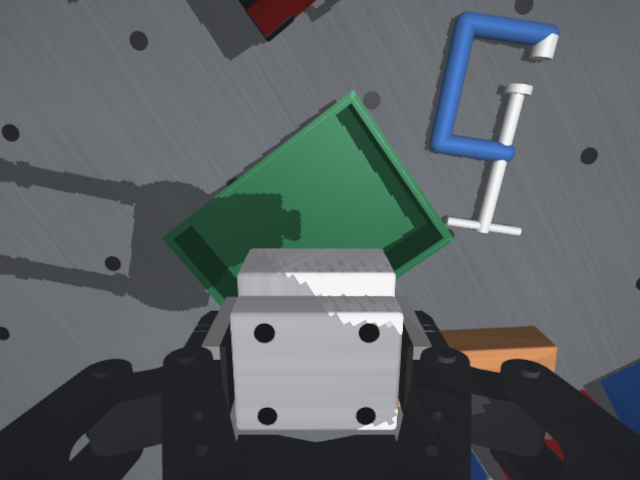

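The wrist view shows the block square between the fingers. Three tray rim corners are visible, at (351,91), (454,240) and (162,237).

Run:
```python
from h import *
P=[ray("wrist",u,.058) for u in[(162,237),(351,91),(454,240)]]
print(np.round(P,3)); c=(P[0]+P[2])/2; print("c",c.round(3),np.linalg.norm(P[1]-P[0]),np.linalg.norm(P[2]-P[1]))
totool([c[0],c[1],.06])
```

```text
[[ 0.357 -0.296  0.058]
 [ 0.554 -0.277  0.058]
 [ 0.569 -0.427  0.058]]
c [ 0.463 -0.361  0.058] 0.19692705267573152 0.14990090875923096
t 4.45 p [ 0.4829 -0.3443  0.2872] F [-0.3  0.5 -2.2] w 0.0498
[[0.855, -0.519, 0.003], [-0.519, -0.855, 0.01], [-0.003, -0.01, -1.0]]
shift [-0.0077  0.0269  0.227 ]
```

Emit:
send_rows([
  {"linear": [-0.005, 0.03, 0], "delta_rot": [0, 0, 0], "fingers": 0.035},
  {"linear": [0, 0, 0.02], "delta_rot": [0, 0, 0], "fingers": 0.035},
  {"linear": [0, 0, 0.035], "delta_rot": [0, 0, 0], "fingers": 0.035},
  {"linear": [0, 0, 0.035], "delta_rot": [0, 0, 0], "fingers": 0.035},
  {"linear": [0, 0, 0.035], "delta_rot": [0, 0, 0], "fingers": 0.035},
  {"linear": [0, 0, 0.035], "delta_rot": [0, 0, 0], "fingers": 0.035},
  {"linear": [0, 0, 0.02], "delta_rot": [0, 0, 0], "fingers": 0.035},
  {"linear": [0, 0, 0.01], "delta_rot": [0, 0, 0], "fingers": 0.035},
  {"linear": [0, 0, 0], "delta_rot": [0, 0, 0], "fingers": 0.035},
])

```text
clock: 5.2
position: [0.4711, -0.3528, 0.0937]
ee_rot: [-0.007, 0.965, -0.262, 0.004]
contact_force: [-0.4, -0.3, -2.7]
width: 0.0494
```

```bash
python3 -c "
from h import *
totool([.466,-.364,.041])"
```

```text
t 5.2 p [ 0.4711 -0.3528  0.0937] F [-0.4 -0.3 -2.7] w 0.0494
[[0.863, -0.505, 0.012], [-0.506, -0.863, 0.011], [0.005, -0.015, -1.0]]
shift [0.001  0.013  0.0525]
```

Emit:
send_rows([
  {"linear": [0, 0.01, 0.015], "delta_rot": [0.7, -0.7, 0], "fingers": 0.035},
  {"linear": [0, 0, 0.015], "delta_rot": [0, 0, 0], "fingers": 0.035},
  {"linear": [0, 0, 0.01], "delta_rot": [0, 0, 0], "fingers": 0.035},
  {"linear": [0, 0, 0.005], "delta_rot": [0, 0, 0], "fingers": 0.035},
  {"linear": [0, 0, 0.003], "delta_rot": [0, 0, 0], "fingers": 0.035},
])

```text
clock: 5.62
position: [0.4713, -0.3563, 0.0477]
ee_rot: [-0.014, 0.966, -0.258, 0.003]
contact_force: [0.2, -0.6, -2.5]
width: 0.0493
```

```bash
python3 -c "
from h import *
totool([.466,-.364,.041])"
```

```text
t 5.62 p [ 0.4713 -0.3563  0.0477] F [ 0.2 -0.6 -2.5] w 0.0493
[[0.867, -0.498, 0.013], [-0.499, -0.866, 0.026], [-0.002, -0.029, -1.0]]
shift [-0.0007  0.0095  0.0064]
```

Emit:
send_rows([
  {"linear": [0, 0.002, 0.003], "delta_rot": [-1.7, 0, 0], "fingers": 0.035},
  {"linear": [0, 0, 0.003], "delta_rot": [0, 0, 0], "fingers": 0.035},
  {"linear": [0, 0, 0.002], "delta_rot": [0, 0, 0], "fingers": 0.035},
  {"linear": [0, 0, 0.002], "delta_rot": [0, 0, 0], "fingers": 0.035},
])

```text
clock: 5.95
position: [0.4726, -0.3576, 0.0398]
ee_rot: [0.001, 0.966, -0.257, 0.001]
contact_force: [-0.2, -0.4, -2.7]
width: 0.0495
```

```bash
python3 -c "
from h import *
totool([.466,-.364,.041])"
```

```text
t 5.95 p [ 0.4726 -0.3576  0.0398] F [-0.2 -0.4 -2.7] w 0.0495
[[0.868, -0.497, 0.002], [-0.497, -0.868, -0.003], [0.003, 0.002, -1.0]]
shift [-0.0026  0.0088 -0.0012]
```

Emit:
send_rows([
  {"linear": [0, 0, 0.0015], "delta_rot": [0, 0, 0], "fingers": 0.035},
  {"linear": [0, 0, 0.0015], "delta_rot": [0, 0, 0], "fingers": 0.035},
  {"linear": [0, 0, 0.0015], "delta_rot": [0, 0, 0], "fingers": 0.035},
])

```text
clock: 6.2
position: [0.4729, -0.358, 0.0378]
ee_rot: [0.001, 0.966, -0.257, 0.002]
contact_force: [-3.2, 2.9, 13.6]
width: 0.0493
```

Emit:
send_rows([
  {"linear": [0, 0, -0.001], "delta_rot": [0, 0, 0], "fingers": 0.05},
  {"linear": [0, 0, 0], "delta_rot": [0, 0, 0], "fingers": 0.055},
  {"linear": [0, 0, 0], "delta_rot": [0, 0, 0], "fingers": 0.065},
  {"linear": [0, 0, 0], "delta_rot": [0, 0, 0], "fingers": 0.075},
  {"linear": [0, 0, 0], "delta_rot": [0, 0, 0], "fingers": 0.075},
  {"linear": [0, 0, 0], "delta_rot": [0, 0, 0], "fingers": 0.075},
])

```text
clock: 6.7
position: [0.4741, -0.3599, 0.041]
ee_rot: [0.002, 0.966, -0.258, 0.005]
contact_force: [0.7, -0.1, 0.3]
width: 0.075
```

Emit:
send_rows([
  {"linear": [0, 0, -0.01], "delta_rot": [0, 0, 0], "fingers": 0.075},
  {"linear": [0, 0, -0.02], "delta_rot": [0, 0, 0], "fingers": 0.075},
  {"linear": [0, 0, -0.03], "delta_rot": [0, 0, 0], "fingers": 0.075},
  {"linear": [0, 0, -0.04], "delta_rot": [0, 0, 0], "fingers": 0.075},
  {"linear": [0, 0, -0.04], "delta_rot": [0, 0, 0], "fingers": 0.075},
  {"linear": [0, 0, -0.04], "delta_rot": [0, 0, 0], "fingers": 0.075},
  {"linear": [0, 0, -0.02], "delta_rot": [0, 0, 0], "fingers": 0.075},
])

```text
clock: 7.28
position: [0.4697, -0.3559, 0.2455]
ee_rot: [-0.002, 0.966, -0.258, -0.003]
contact_force: [0.5, -0.2, 0.3]
width: 0.0749
```

Run:
```python
from h import *
p,M=st();save("wrist","w2.png")
print("rpt shift",(M.T@(np.array([.453,-.014,.25])-p)).round(4))
```

```text
t 7.28 p [ 0.4697 -0.3559  0.2455] F [ 0.5 -0.2  0.3] w 0.0749
[[0.867, -0.498, -0.004], [-0.498, -0.867, 0.005], [-0.006, -0.002, -1.0]]
rpt shift [-0.1847 -0.2882 -0.0028]
```

View pics/w2.png

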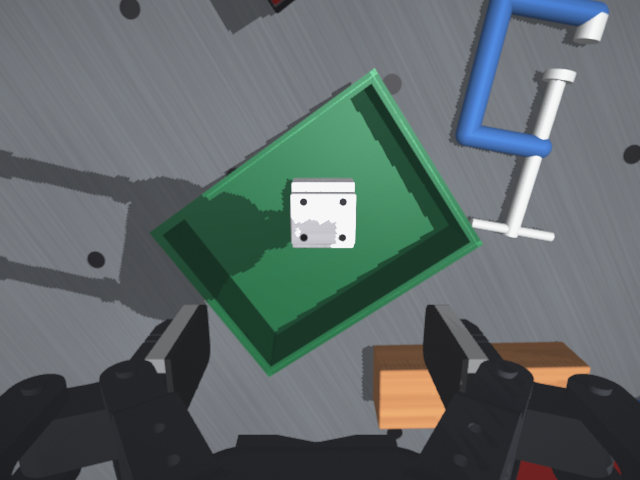

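The block stands upright in the tray at about (323,215), clear of the walls. Next is the handle.

Emit:
send_rows([
  {"linear": [-0.01, -0.015, -0.005], "delta_rot": [0, 0, 0], "fingers": 0.036},
  {"linear": [-0.018, -0.028, -0.005], "delta_rot": [0, 0, 0], "fingers": 0.036},
  {"linear": [-0.018, -0.028, -0.005], "delta_rot": [0, 0, 0], "fingers": 0.036},
  {"linear": [-0.018, -0.028, -0.005], "delta_rot": [0, 0, 0], "fingers": 0.036},
  {"linear": [-0.018, -0.028, -0.005], "delta_rot": [0, 0, 0], "fingers": 0.036},
  {"linear": [-0.018, -0.028, 0], "delta_rot": [0, 0, 0], "fingers": 0.036},
  {"linear": [-0.018, -0.028, 0], "delta_rot": [0, 0, 0], "fingers": 0.036},
  {"linear": [-0.018, -0.028, 0], "delta_rot": [0, 0, 0], "fingers": 0.036},
  {"linear": [-0.018, -0.028, 0], "delta_rot": [0, 0, 0], "fingers": 0.036},
  {"linear": [-0.018, -0.028, 0], "delta_rot": [0, 0, 0], "fingers": 0.036},
  {"linear": [0, 0, 0], "delta_rot": [0, 0, 0], "fingers": 0.036},
])

```text
clock: 8.25
position: [0.4535, -0.0297, 0.2808]
ee_rot: [0.002, 0.965, -0.261, 0.008]
contact_force: [0.0, -0.3, 0.2]
width: 0.0359
```

Emit:
send_rows([
  {"linear": [0, 0, 0], "delta_rot": [0, 0, -6], "fingers": 0.036},
  {"linear": [0, 0, 0], "delta_rot": [0, 0, -6], "fingers": 0.036},
  {"linear": [0, 0, 0], "delta_rot": [0, 0, -6], "fingers": 0.036},
  {"linear": [0, 0, 0], "delta_rot": [0, 0, -6], "fingers": 0.036},
  {"linear": [0, 0, 0], "delta_rot": [0, 0, -6], "fingers": 0.036},
  {"linear": [0, 0, 0], "delta_rot": [0, 0, -6], "fingers": 0.036},
  {"linear": [0, 0, 0], "delta_rot": [0, 0, 0], "fingers": 0.036},
  {"linear": [0, 0, 0], "delta_rot": [0, 0, 0], "fingers": 0.036},
])

```text
clock: 8.92
position: [0.4512, -0.0285, 0.2833]
ee_rot: [0.006, 0.998, 0.068, 0.008]
contact_force: [-0.6, 0.4, -0.3]
width: 0.0358
```

Run:
```python
from h import *
totool([.4545,-.033,.25]);save("wrist","w3.png")
```

```text
t 8.92 p [ 0.4512 -0.0285  0.2833] F [-0.6  0.4 -0.3] w 0.0358
[[0.991, 0.135, 0.016], [0.135, -0.991, -0.011], [0.015, 0.013, -1.0]]
shift [0.0021 0.0045 0.0334]
```

View pics/w3.png

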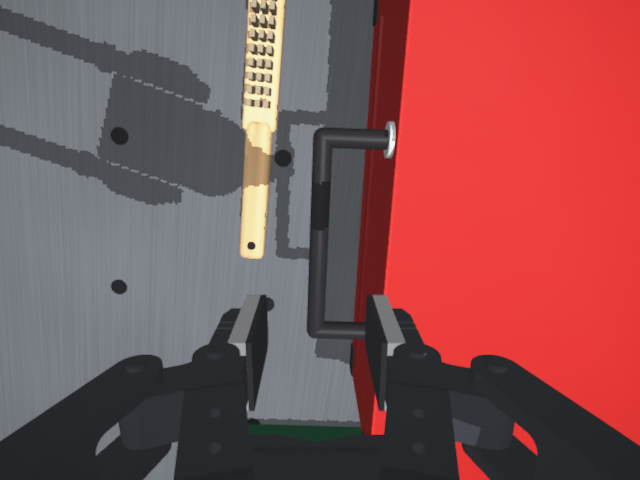

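The whole bar is visible, running from (324,135) to (316,330) between its end legs.

Run:
```python
from h import *
A=ray("wrist",(324,137),.136);B=ray("wrist",(316,327),.136);c=(A+B)/2
print(A.round(4),B.round(4),c.round(4),np.linalg.norm(A-B),np.degrees(np.arctan2(B[0]-A[0],A[1]-B[1])))
totool([c[0],c[1],.142])
p,M=st()
for q in [A,c,B]: print(proj("wrist",q))
```

```text
[0.4498 0.0305 0.136 ] [ 0.4624 -0.0971  0.136 ] [ 0.4561 -0.0333  0.136 ] 0.12819100278976367 5.639930894163847
t 8.97 p [ 0.4513 -0.0285  0.2833] F [ 0.7 -0.2 -0.4] w 0.0356
[[0.991, 0.135, 0.016], [0.135, -0.991, -0.011], [0.015, 0.013, -1.0]]
shift [0.0021 0.0036 0.1414]
t 8.97 p [ 0.4513 -0.0285  0.2833] F [ 0.7 -0.2 -0.4] w 0.0356
[[0.991, 0.135, 0.016], [0.135, -0.991, -0.011], [0.015, 0.013, -1.0]]
[[324. 137.]]
[[319.73186512 238.36820333]]
[[316. 327.]]
```

Emit:
send_rows([
  {"linear": [0.002, 0.004, 0.01], "delta_rot": [0.8, -0.8, 2], "fingers": 0.036},
  {"linear": [0, 0, 0.03], "delta_rot": [0, 0, 0], "fingers": 0.036},
  {"linear": [0, 0, 0.03], "delta_rot": [0, 0, 0], "fingers": 0.036},
  {"linear": [0, 0, 0.02], "delta_rot": [0, 0, 0], "fingers": 0.036},
  {"linear": [0, 0, 0], "delta_rot": [0, 0, 0], "fingers": 0.036},
])

```text
clock: 9.38
position: [0.4567, -0.0347, 0.1905]
ee_rot: [-0.001, 0.999, 0.042, 0.002]
contact_force: [-0.7, 0.5, -0.0]
width: 0.0362
```

Run:
```python
from h import *
totool([.4561,-.0333,.142])
```

```text
t 9.38 p [ 0.4567 -0.0347  0.1905] F [-0.7  0.5 -0. ] w 0.0362
[[0.997, 0.083, 0.005], [0.083, -0.997, 0.001], [0.005, -0.001, -1.0]]
shift [-0.0007 -0.0014  0.0485]
```

Emit:
send_rows([
  {"linear": [-0.001, -0.001, 0.02], "delta_rot": [0, 0, 0], "fingers": 0.036},
  {"linear": [0, 0, 0.015], "delta_rot": [0, 0, 0], "fingers": 0.036},
  {"linear": [0, 0, 0.01], "delta_rot": [0, 0, 0], "fingers": 0.036},
  {"linear": [0, 0, 0.003], "delta_rot": [0, 0, 0], "fingers": 0.036},
  {"linear": [0, 0, 0], "delta_rot": [0, 0, 0], "fingers": 0.03},
  {"linear": [0, 0, 0], "delta_rot": [0, 0, 0], "fingers": 0.02},
  {"linear": [0, 0, 0], "delta_rot": [0, 0, 0], "fingers": 0.005},
  {"linear": [0, 0, 0], "delta_rot": [0, 0, 0], "fingers": 0.005},
  {"linear": [0, 0, 0], "delta_rot": [0, 0, 0], "fingers": 0.005},
  {"linear": [0, 0, 0], "delta_rot": [0, 0, 0], "fingers": 0.005},
], force=40)

```text
clock: 10.22
position: [0.456, -0.0363, 0.1427]
ee_rot: [-0.001, 0.999, 0.036, -0.001]
contact_force: [-0.2, 0.3, -4.6]
width: 0.0107
```

Run:
```python
from h import *
totool([.4561,-.0333,.142])
```

```text
t 10.22 p [ 0.456  -0.0363  0.1427] F [-0.2  0.3 -4.6] w 0.0107
[[0.997, 0.072, -0.002], [0.072, -0.997, 0.001], [-0.002, -0.002, -1.0]]
shift [ 0.0003 -0.003   0.0007]
```

Emit:
send_rows([
  {"linear": [0.001, 0, -0.006], "delta_rot": [0, 0, 0], "fingers": 0.005},
  {"linear": [0.0014, 0, -0.01], "delta_rot": [0, 0, 0], "fingers": 0.005},
  {"linear": [0.0017, 0, -0.01], "delta_rot": [0, 0, 0], "fingers": 0.005},
  {"linear": [0.002, 0, -0.01], "delta_rot": [0, 0, 0], "fingers": 0.005},
  {"linear": [0.0024, 0, -0.01], "delta_rot": [0, 0, 0], "fingers": 0.005},
  {"linear": [0.003, 0, -0.01], "delta_rot": [0, 0, 0], "fingers": 0.005},
  {"linear": [0.003, 0, -0.01], "delta_rot": [0, 0, 0], "fingers": 0.005},
])

```text
clock: 10.8
position: [0.4691, -0.035, 0.2109]
ee_rot: [-0.001, 0.999, 0.037, -0.004]
contact_force: [3.0, -0.1, -5.8]
width: 0.0105
```

```bash
cat >> h.py <<'E'
from scipy.optimize import brentq
HX=np.array([.4561,-.0333])+.264*np.array([np.cos(.1),np.sin(.1)])
U=np.array([np.cos(.1),np.sin(.1)])
def hpos(th):
    c,s=np.cos(th),np.sin(th);xy=HX+U*(-.264*c+.016*s);return np.array([*xy,.12+.264*s+.016*c])
def lid(targets=()):
    p,M=st();g=p+M[:,2]*.006
    r=np.array([(g[:2]-HX)@U,g[2]-.12]);th=np.arctan2(r[1],-r[0])-np.arctan2(.016,.264)
    print("theta",th.round(3),"r",np.hypot(*r).round(4),"lat",((g[:2]-HX)@np.array([-U[1],U[0]])).round(4))
    for t in targets: print(t,(M.T@(hpos(t)-g)).round(4))
E
python3 -c "
from h import *
lid([.3,.4,.5,.6])"
```

```text
t 10.8 p [ 0.4691 -0.035   0.2109] F [ 3.  -0.1 -5.8] w 0.0105
[[0.997, 0.073, -0.008], [0.073, -0.997, 0.002], [-0.008, -0.002, -1.0]]
theta 0.265 r 0.2653 lat -0.003
0.3 [ 0.0037 -0.0031 -0.0084]
0.4 [ 0.014  -0.0035 -0.0328]
0.5 [ 0.0267 -0.0039 -0.0559]
0.6 [ 0.0417 -0.0043 -0.0777]
```

Emit:
send_rows([
  {"linear": [0.004, 0, -0.01], "delta_rot": [0, 0, 0], "fingers": 0.005},
  {"linear": [0.0042, 0, -0.01], "delta_rot": [0, 0, 0], "fingers": 0.005},
  {"linear": [0.0046, 0, -0.0095], "delta_rot": [0, 0, 0], "fingers": 0.005},
  {"linear": [0.005, 0, -0.0095], "delta_rot": [0, 0, 0], "fingers": 0.005},
  {"linear": [0.0055, 0, -0.009], "delta_rot": [0, 0, 0], "fingers": 0.005},
  {"linear": [0.006, 0, -0.0085], "delta_rot": [0, 0, 0], "fingers": 0.005},
])

```text
clock: 11.3
position: [0.4983, -0.0321, 0.273]
ee_rot: [-0.001, 0.999, 0.037, -0.005]
contact_force: [-0.6, -0.0, -2.6]
width: 0.0103
```

```bash
python3 -c "
from h import *
lid([.6,.7,.8,.84])"
```

```text
t 11.3 p [ 0.4983 -0.0321  0.273 ] F [-0.6 -0.  -2.6] w 0.0103
[[0.997, 0.074, -0.009], [0.074, -0.997, 0.002], [-0.009, -0.003, -1.0]]
theta 0.524 r 0.2662 lat -0.003
0.6 [ 0.0129 -0.0034 -0.0154]
0.7 [ 0.03   -0.0039 -0.0356]
0.8 [ 0.0489 -0.0045 -0.054 ]
0.84 [ 0.057  -0.0047 -0.0608]
```

Emit:
send_rows([
  {"linear": [0.0066, 0, -0.0085], "delta_rot": [0, 0, 0], "fingers": 0.005},
  {"linear": [0.007, 0, -0.0082], "delta_rot": [0, 0, 0], "fingers": 0.005},
  {"linear": [0.0072, 0, -0.008], "delta_rot": [0, 0, 0], "fingers": 0.005},
  {"linear": [0.0075, 0, -0.0078], "delta_rot": [0, 0, 0], "fingers": 0.005},
  {"linear": [0.0075, 0, -0.0075], "delta_rot": [0, 0, 0], "fingers": 0.005},
  {"linear": [0.0075, 0, -0.007], "delta_rot": [0, 0, 0], "fingers": 0.005},
  {"linear": [0.006, 0, -0.005], "delta_rot": [0, 0, 0], "fingers": 0.005},
  {"linear": [0, 0, 0], "delta_rot": [0, 0, 0], "fingers": 0.005},
])

```text
clock: 11.97
position: [0.5508, -0.0269, 0.334]
ee_rot: [-0.002, 0.999, 0.038, -0.002]
contact_force: [1.5, 0.1, -2.7]
width: 0.0105
```

```bash
python3 -c "
from h import *
lid([.84,.75,.7,.65,.62])"
```

```text
t 11.97 p [ 0.5508 -0.0269  0.334 ] F [ 1.5  0.1 -2.7] w 0.0105
[[0.997, 0.075, -0.004], [0.075, -0.997, 0.003], [-0.003, -0.003, -1.0]]
theta 0.828 r 0.2681 lat -0.0031
0.84 [ 0.0047 -0.0032  0.0007]
0.75 [-0.0132 -0.0027  0.0164]
0.7 [-0.0225 -0.0025  0.0258]
0.65 [-0.0313 -0.0022  0.0356]
0.62 [-0.0364 -0.0021  0.0417]
```

Emit:
send_rows([
  {"linear": [0.002, 0, -0.001], "delta_rot": [0, 0, 0], "fingers": 0.005},
  {"linear": [0, 0, 0], "delta_rot": [0, 0, 0], "fingers": 0.005},
  {"linear": [0, 0, 0], "delta_rot": [0, 0, 0], "fingers": 0.005},
])

```text
clock: 12.22
position: [0.5529, -0.0267, 0.3357]
ee_rot: [-0.001, 0.999, 0.038, -0.001]
contact_force: [1.3, -0.0, -2.0]
width: 0.0108
```

```bash
cat >> h.py <<'E'
def overlay(n,f,ths,box,k=4):
    # lid front top corners: chest frame rel. hinge axis x=-.222.., z=.033 ; y +-.18
    im=save(n,"raw_"+f);im=im[:,:,::-1].copy();x0,y0,x1,y1=box
    im=cv2.resize(im[y0:y1,x0:x1],None,fx=k,fy=k,interpolation=2)
    V=np.array([-U[1],U[0]])
    for th,col in zip(ths,[(255,255,0),(0,255,0),(255,0,255)]):
        c,s=np.cos(th),np.sin(th)
        P=[[*(HX+U*(x*c+z*s)+V*y),.12-x*s+z*c] for x,z,y in[(-.222,.033,.18),(-.222,.033,-.18),(0,.033,-.18),(0,.033,.18),(-.264,.016,.065),(-.264,.016,-.065)]]
        q=((proj(n,P)-[x0,y0]+.5)*k).round().astype(int)
        cv2.polylines(im,[q[:4].reshape(-1,1,2)],True,col,1);cv2.line(im,tuple(map(int,q[4])),tuple(map(int,q[5])),col,1)
    cv2.imwrite("pics/"+f,im)
E
python3 -c "
from h import *
lid([.84,.75,.7,.65,.62])
overlay('side','ov1.png',[.78,.84],(230,120,400,270))"
```

```text
t 12.22 p [ 0.5529 -0.0267  0.3357] F [ 1.3 -0.  -2. ] w 0.0108
[[0.997, 0.076, -0.003], [0.076, -0.997, 0.003], [-0.002, -0.003, -1.0]]
theta 0.837 r 0.2681 lat -0.0031
0.84 [ 0.0027 -0.0031  0.0024]
0.75 [-0.0152 -0.0027  0.0181]
0.7 [-0.0245 -0.0024  0.0274]
0.65 [-0.0334 -0.0022  0.0373]
0.62 [-0.0384 -0.002   0.0434]
```

View pics/ov1.png

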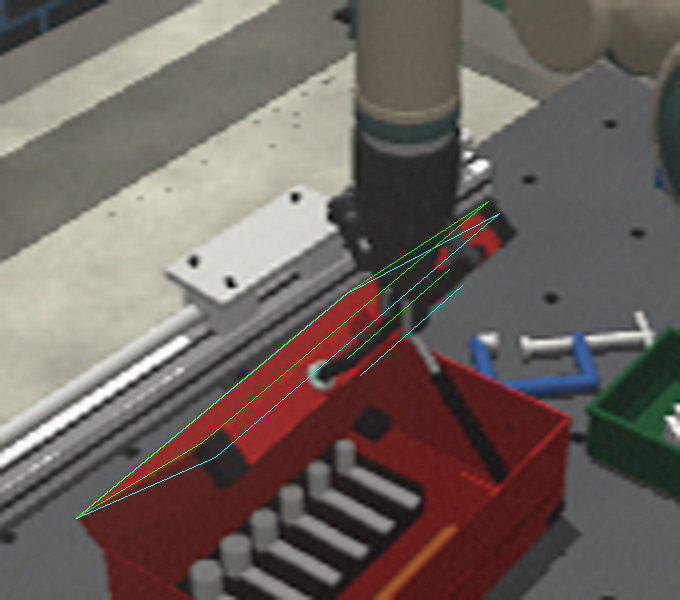

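The raised lid and bar line up with the 0.84 rad overlay: the bar runs from (325,370) to (480,255) in the crop. So step 2 is met with margin, and I'll ease it back.

Emit:
send_rows([
  {"linear": [-0.004, 0, 0.0035], "delta_rot": [0, 0, 0], "fingers": 0.005},
  {"linear": [-0.005, 0, 0.0048], "delta_rot": [0, 0, 0], "fingers": 0.005},
  {"linear": [-0.005, 0, 0.005], "delta_rot": [0, 0, 0], "fingers": 0.005},
  {"linear": [-0.0048, 0, 0.0052], "delta_rot": [0, 0, 0], "fingers": 0.005},
  {"linear": [-0.0046, 0, 0.0054], "delta_rot": [0, 0, 0], "fingers": 0.005},
  {"linear": [-0.0044, 0, 0.0055], "delta_rot": [0, 0, 0], "fingers": 0.005},
  {"linear": [-0.003, 0, 0.0035], "delta_rot": [0, 0, 0], "fingers": 0.005},
  {"linear": [0, 0, 0], "delta_rot": [0, 0, 0], "fingers": 0.005},
])

```text
clock: 12.93
position: [0.5178, -0.0301, 0.3011]
ee_rot: [0.0, 0.999, 0.037, 0.001]
contact_force: [0.1, 0.2, 0.6]
width: 0.0105
```

```bash
python3 -c "
from h import *
lid([.7,.65,.63,.6])"
```

```text
t 12.93 p [ 0.5178 -0.0301  0.3011] F [0.1 0.2 0.6] w 0.0105
[[0.997, 0.075, 0.002], [0.075, -0.997, -0.0], [0.002, 0.0, -1.0]]
theta 0.653 r 0.2675 lat -0.003
0.7 [ 0.0106 -0.0033 -0.0072]
0.65 [ 0.0017 -0.0031  0.0025]
0.63 [-0.0017 -0.003   0.0066]
0.6 [-0.0067 -0.0028  0.0128]
```

Emit:
send_rows([
  {"linear": [-0.002, 0, 0.0025], "delta_rot": [0, 0, 0], "fingers": 0.005},
  {"linear": [-0.002, 0, 0.0025], "delta_rot": [0, 0, 0], "fingers": 0.005},
  {"linear": [0, 0, 0], "delta_rot": [0, 0, 0], "fingers": 0.005},
  {"linear": [0, 0, 0], "delta_rot": [0, 0, 0], "fingers": 0.005},
  {"linear": [0, 0, 0], "delta_rot": [0, 0, 0], "fingers": 0.005},
])

```text
clock: 13.35
position: [0.513, -0.0306, 0.2949]
ee_rot: [-0.0, 0.999, 0.037, 0.0]
contact_force: [-0.1, 0.4, 1.6]
width: 0.0099
```

```bash
python3 -c "
from h import *
lid()
overlay('side','ov2.png',[.56,.63,.70],(230,120,400,270))
for i in range(3): manip.get_image('scene'); lid()
print(np.round(manip.get_state()['qd'],4), [ (d['p'],d['extent']) for d in manip.find_in('block_center','scene')[:2]], manip.find_in('tray','scene')[0])"
```

```text
t 13.35 p [ 0.513  -0.0306  0.2949] F [-0.1  0.4  1.6] w 0.0099
[[0.997, 0.075, 0.0], [0.075, -0.997, 0.0], [0.0, -0.0, -1.0]]
theta 0.624 r 0.2673 lat -0.003
t 13.45 p [ 0.513  -0.0306  0.295 ] F [-0.8  0.1  0. ] w 0.0103
[[0.997, 0.075, 0.0], [0.075, -0.997, -0.0], [0.0, 0.0, -1.0]]
theta 0.624 r 0.2673 lat -0.003
t 13.5 p [ 0.513  -0.0306  0.295 ] F [-0.5  0.1 -0.1] w 0.0106
[[0.997, 0.075, 0.001], [0.075, -0.997, -0.0], [0.001, 0.0, -1.0]]
theta 0.624 r 0.2673 lat -0.003
t 13.55 p [ 0.5131 -0.0306  0.2951] F [-0.7 -1.   0.7] w 0.0103
[[0.997, 0.075, 0.001], [0.075, -0.997, -0.0], [0.001, 0.0, -1.0]]
theta 0.624 r 0.2673 lat -0.003
[-0.0001 -0.0018 -0.0003  0.0003 -0.0005  0.0015] [(0.56, [191.1, 307.6, 212.0, 332.0])] {'extent': [145.9, 275.0, 243.9, 366.8], 'p': 0.63}
```

View pics/ov2.png

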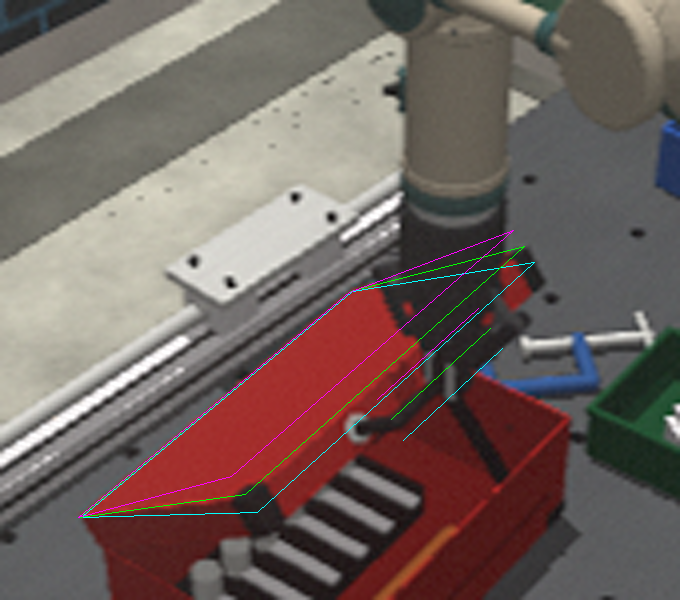

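The lid edge, from (250,490) to (527,250), sits on the 0.63 rad overlay and isn't moving. The block is still in the tray.

```bash
python3 -c "
from h import *
print(manip.sign_off()); lid()"
```

```text
the job is handed in; nothing more can be done
None
the job is handed in; nothing more can be done
```

The bearing block is in the green tray and the arm is holding the lid by its handle about 5° short of the balance point. I handed the job in while it was holding, at about 13.6 s; no verdict was reported.

- **Block:** I gripped it by its end faces and lowered it into the tray until it touched the floor, then let go. It stood upright near the middle, and the scene camera still found it there just before hand-in.
- **Lid:** I raised it by the bar handle to about 0.84 rad, eased it back to about 0.625 rad and held it there. The angle from the arm's position agreed with the side camera overlay both times.
- **Stillness:** four readings over 0.2 s all gave 0.624 rad, with a 10 mm grip on the bar and under 2 N at the wrist.

**One disagreement:** the distance from grip to hinge came out about 3 mm longer than given once the lid was up. The bar probably slid slightly in the fingers, which could put the angle off by about 0.01 rad. That is still well inside 0.545 to 0.70 rad.

**Not checked:** I didn't measure the other things on the bench again. The arm stayed clear of them, and the only ones in the later pictures, the clamp and the brush, looked undisturbed.

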